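Make up two bench kits from stock, one tray at a time

ROBOT

A 6-joint arm with a two-finger parallel gripper is mounted at the origin on the work surface; the furniture and walls round the work are solid. World frame = base frame: x ahead of the robot, y to its left, z up, the work surface at z = 0. Lengths are in m, angles in degrees, forces in N, time in s.
With the tool pointing down it reaches from about 0.25 to 0.725 m from the base axis. Payload 9.7 kg.
Tool frame: the origin (TCP) lies midway between the tips of the shut fingers; the grasp point (between the pads) lies 19 mm behind it; x points along the fingers, y is the direction in which the jaws open and shut, and the axes are right-handed (so a half turn about x gives the same grasp; the last joint's range is limited). The gripper opens to 85 mm and grips with 20 to 120 N. Pads are 22 mm wide; open, the fingers measure 114 mm over their backs; the gripper's body (76 mm by 85 mm) begins 54 mm behind the grasp point. The pads swing forward as they close: fully open they stand 13 mm farther back than shut.
Start: joints at [73.74, 4.979, 10.078, 95.1, 0, 90], TCP at [0.154, 0.528, 0.209] pointing down, gripper open.
Joint ranges: [-179.16, 179.16], [-48.56, 103.87], [-65.8, 70.77], [-126.05, 130.52], [-82.76, 87.17], [-180, 180]. Speed limits (degrees/s): [127.2, 127.2, 147.25, 180, 180, 180].

INTERFACE

Orientations are given as [roll, pitch, yaw] about the fixed x, y, z axes, in that order (R = Rz(yaw) Ry(pitch) Rx(roll)).
In Python, from workcell import bot, cams gives the robot as it stands.
- The arm moves only by the tool apply_moves, never from a script. Its argument "commands" is a list of rows, each a list of 5 numbers: the shift along the tool's x, y, z in m, then the turn about the tool's x in rad, then the opening, from -1 (shut) to 1 (fully open). In form: [[tx, ty, tz, roll, hand], ...]. A call has 1 to 12 rows; each row is the pose to reach, as a shift and turn from the pose measured when the call began, along the tool's axes at that moment; what a row does not reach only later rows make up. A row lasts 1/10 s, in which the tool goes at most 50 mm and 8.59 degrees, less where a joint would pass 70% of its speed; a pose out of reach is approached as far as the arm can. A call with a gripper value outside its range is refused whole. The fingers move at their own pace and stop on an object; "newtons" is the grip in N (left out, the last holds). Time passes only in rows, so rows that repeat a pose let the fingers close. It gives the time, the measured TCP pose, the force and the opening at its end, in the units of the state.
- bot.get_obs(): the state, without advancing time (a new reading comes with each control period).
- cams.camera(name): name is "scene" or "top"; returns a dict with "frame" (400x640x3 uint8, blue, green, red), "depth" (400x640 float32, m along the optical axis (not along the pixel's ray), 0 where there is no reading), "camera_matrix" (3x3 intrinsics, pixels), "R" (3x3) and "t" (3): a world point X has camera coordinates R X + t. Camera axes: x right, y down, z forward; pixel columns grow to the right and rows downward; lengths in m; the calibration is good to about 2 mm. A picture is of the moment at which its call begins.
- bot.job_done(): hands the job in, once; it reports no verdict.
Trained networks look in the newest picture that a camera, given by its name, has taken for a name from the list of things; names that differ only in an ending like _2 or _b are one class to them, and where a whole thing is asked for, a point or a joint stands for the part that bears it (a point fixed in the world has none). Each returns a list of dicts, best first, with "confidence" (0 to 1); they miss things now and then, are a little off and sometimes report something else, mostly with a low value. They report only what shows in the picture. A call takes as long as a camera call. They do not tell look-alikes from the thing itself.
- cams.spot_in(name, camera): "rect" ([left, top, right, bottom] in pixels, round what is visible of it).
The state is a dict: "time": time; "q": joint angles; "qd": joint speeds; "joint_efforts": joint torques, N m; "ee_pos": TCP position; "tcp_rot": TCP orientation; "wrist_force": force on the tool from outside, world axes, zero at the start; "torque": the same for the moment, N m; "opening": finger opening in m.
Only numpy, scipy, OpenCV 4.12 (cv2) and the standard library are available. Lean on these libraries where they do the work, as an engineer would, in place of code of your own. Each camera call takes 0.05 s, during which the arm holds its last target. There are 200 camera calls.

TASK

Make up the two kits from the stock standing at the back, completing the blue tray before you move anything for the yellow one. In the blue tray stand the eye loupe on the white pad and the inspection stamp on the black pad; in the yellow tray stand the solder spool on the white pad and the dropper bottle on the black pad. Everything shall stand upright in its own well and be let go; leave the swab jar where it is.

Things in the scene. Friction and masses are not known exactly. Their poses are not given: they have to be found in the camera images.
- loupe: Black eye loupe with a white band, a round cone-like body standing on its wide end: 41 mm diameter at the foot, narrower at the top, 30 mm tall. One of the stock; goes in the blue tray. Origin: centre of its foot; z up. 40 g. Can be pinched across its body anywhere 10 mm or more above the foot.
- stamp: Inspection stamp: round wooden-brown grip, 18 mm diameter, from 10 to 55 mm height, on a red square base 26 x 26 x 10 mm. One of the stock; goes in the blue tray. Origin: centre of its underside; z up. 30 g.
- spool: Solder spool standing on end: two green round flanges 52 mm diameter, off-white winding between, 44 mm tall, solid to grip across at any height as a 52 mm cylinder. One of the stock; goes in the yellow tray. Origin: within 3 mm of the centre of its lower face; z up. 280 g.
- flux: Small pale translucent dropper bottle (flux) with a black dropper cap: body 35 mm diameter up to about 60 mm height, narrow black cap up to 99 mm. One of the stock; goes in the yellow tray. Origin: centre of its underside; z up. 55 g. Grip the body.
- pad_blue_white: White foam pad 66 x 66 x 3 mm on the floor of one well of the blue tray. Origin: centre of its underside, 3.5 mm above the bench; z up, x across and y along the tray. Tray fixed, 78 x 152 mm, long side roughly along world y (yaw up to 0.3); two 70 x 70 mm wells 74 mm apart; walls and divider 4 mm thick, tops 13 mm above the bench.
- pad_blue_black: Black foam pad, else like the white one, 66 x 66 x 3 mm, on the floor of the blue tray's other well (which end has which colour varies). Origin: centre of its underside, 3.5 mm above the bench, so the pad's top is at 6.5 mm and the walls' tops at 13 mm; z up, x across and y along the tray.
- pad_yellow_white: White foam pad 66 x 66 x 3 mm on the floor of one well of the yellow tray. Origin: centre of its underside, 3.5 mm above the bench; z up, x across and y along the tray. Tray fixed, 78 x 152 mm, long side roughly along world y (yaw up to 0.3); two 70 x 70 mm wells 74 mm apart; walls and divider 4 mm thick, tops 13 mm above the bench.
- pad_yellow_black: Black foam pad, else like the white one, 66 x 66 x 3 mm, on the floor of the yellow tray's other well (which end has which colour varies). Origin: centre of its underside, 3.5 mm above the bench, so the pad's top is at 6.5 mm and the walls' tops at 13 mm; z up, x across and y along the tray.
- swab_jar: Clear round jar of white cotton swabs, 49 mm diameter, 88 mm tall with the swabs, standing among the stock; not wanted in either kit, to be left where it is. Origin: centre of its underside; z up. (Mind the plug and socket that stand out of the panel behind the stock, to about x = 0.59 near y = 0.08, 0.1 to 0.17 m high.)
Mind the look-alikes: they are no part of the job. What is meant by the spool is not red, and is the larger of those in its own colour.

How it is judged (in metres and radians):
On the way, in this order (a step that is already met when the one before it is completed fails the run):
1. the blue kit is complete (loupe on the white pad, stamp on the black pad, upright in the wells) while the spool and the dropper bottle are still within 30 mm of where they started (horizontal distance between loupe and pad_blue_white below 0.035 m and z of loupe in the frame of pad_blue_white between 0 and 0.0065 m and angle between each of loupe, stamp's own z axis and vertical below 0.1 rad and horizontal distance between stamp and pad_blue_black below 0.035 m and z of stamp in the frame of pad_blue_black between 0 and 0.0065 m and distance of each of spool, flux from where it was at the start of the episode below 0.03 m), for 0.2 s.
2. the yellow kit is complete too: spool on the white pad, dropper bottle on the black pad, upright in the wells (horizontal distance between spool and pad_yellow_white below 0.035 m and z of spool in the frame of pad_yellow_white between 0 and 0.0065 m and angle between each of spool, flux's own z axis and vertical below 0.1 rad and horizontal distance between flux and pad_yellow_black below 0.035 m and z of flux in the frame of pad_yellow_black between 0 and 0.0065 m), for 0.2 s.
At the end, for the whole second after the job is handed in: Loupe on blue tray's white pad, stamp on its black; spool on yellow tray's white pad, bottle on its black: origins within 35 mm (level) of pad centres, 0 to 6.5 mm above pad undersides, upright within 0.1 rad, at rest. Jar within 30 mm of its start (all of step 2 and horizontal distance between loupe and pad_blue_white below 0.035 m and z of loupe in the frame of pad_blue_white between 0 and 0.0065 m and angle between each of loupe, stamp's own z axis and vertical below 0.1 rad and horizontal distance between stamp and pad_blue_black below 0.035 m and z of stamp in the frame of pad_blue_black between 0 and 0.0065 m and linear speed of each of loupe, stamp, spool, flux below 0.02 m/s and angular speed of each of loupe, stamp, spool, flux below 0.5 rad/s and distance of swab_jar from where it was at the start of the episode below 0.03 m); the robot touches nothing.
It fails at once if the swab jar is knocked or moved more than 30 mm (distance of swab_jar from where it was at the start of the episode above 0.03 m).
It also fails if it takes over 104 s, if anything falls off the work surface, if the arm or the gripper's body presses on something with over 40 N, if the wrist force passes 120 N, or if a joint passes its speed limit or range.

## Working session

There is one attempt and no reset: what is moved stays moved. The work goes in short steps, Python scripts to look and compute and a tool call to move; the robot and the scene stay as the last step left them, time stands still between calls to the robot, and variables do not carry over. Pictures are saved under pics/ and viewed, about 12 in all and at most 16, crops included, and the job is handed in when it is done.

Besides the shell and the picture viewer there is one more tool, called after "Call:" by a JSON object that holds its "method" and its "body". apply_moves: Moves the arm, as the interface text tells. Its arguments: {"type":"object","properties":{"commands":{"type":"array"},"newtons":{"type":"number"}},"required":["commands"]}

```bash
mkdir -p pics; ls; cat > h.py <<'E'
import numpy as np, cv2
from workcell import bot, cams
def px2w(c,u,v,z=None,d=None):
    K,R,t=c["camera_matrix"],c["R"],c["t"]
    r=R.T@np.linalg.solve(K,[u,v,1.]); o=-R.T@t
    return o+r*((z-o[2])/r[2] if d is None else d)
def cloud(c):
    K,R,t=c["camera_matrix"],c["R"],c["t"]
    v,u=np.mgrid[:400,:640]; d=c["depth"]
    p=np.stack([(u-K[0,2])/K[0,0]*d,(v-K[1,2])/K[1,1]*d,d],-1)
    return (p-t)@R
E
python3 - <<'E'
from h import *
print(bot.get_obs())
for n in("scene","top"):
    c=cams.camera(n); cv2.imwrite(f"pics/a_{n}.png",c["frame"]); np.save(f"{n}.npy",c,allow_pickle=True)
    print(n,"cam at",-c["R"].T@c["t"])
    P=cloud(c)
    for k in "loupe stamp spool flux pad_blue_white pad_blue_black swab_jar".split():
        for r in cams.spot_in(k,n):
            b=r["rect"]; u,v=int((b[0]+b[2])/2),int((b[1]+b[3])/2)
            print(k,round(r["confidence"],2),np.round(b).astype(int),P[v,u].round(3))
E
```

```text
pics
{'time': 0.0, 'q': array([ 7.37384133e+01,  5.01121710e+00,  1.00343071e+01,  9.51014472e+01,
       -2.97664179e-03,  8.99987041e+01]), 'qd': array([-0.02640969, -0.03406552,  0.02589262, -0.0164577 ,  0.04083324,
        0.02419915]), 'joint_efforts': array([-1.42451468e-04, -5.20386529e+01,  4.64809048e+01,  1.60941010e-02,
       -2.54491238e-05,  3.62357014e-06]), 'ee_pos': array([0.15395107, 0.52772786, 0.20818067]), 'tcp_rot': array([ -87.82578617,   89.92158624, -104.0860749 ]), 'wrist_force': array([-0.35113182,  0.25507187, -0.94808949]), 'torque': array([ 0.01199489, -0.03591128,  0.02048602]), 'opening': 0.08551738565992688}
scene cam at [0.16056867 0.32748839 0.78547817]
loupe 0.66 [377 110 394 125] [ 0.557 -0.194  0.027]
stamp 0.5 [248 203 260 226] [0.54  0.196 0.02 ]
stamp 0.22 [379 110 391 128] [ 0.559 -0.193  0.022]
spool 0.85 [278 164 304 196] [0.556 0.085 0.026]
spool 0.81 [359 200 384 225] [0.387 0.005 0.033]
spool 0.65 [192 212 219 223] [0.492 0.29  0.202]
spool 0.4 [380 108 394 129] [ 0.553 -0.196  0.025]
flux 0.83 [331 157 350 187] [0.491 0.004 0.061]
flux 0.34 [378 107 392 128] [ 0.559 -0.192  0.026]
pad_blue_white 0.92 [266 225 310 265] [0.444 0.177 0.005]
pad_blue_black 0.66 [296 207 339 246] [0.441 0.104 0.006]
pad_blue_black 0.4 [348 110 370 150] [ 0.548 -0.099  0.061]
top cam at [0.4039103  0.03632702 1.11849743]
loupe 0.74 [410 162 428 176] [ 0.562 -0.199  0.028]
loupe 0.28 [403 207 430 231] [ 0.444 -0.197  0.005]
stamp 0.57 [250 172 266 182] [0.54  0.196 0.01 ]
spool 0.89 [207 152 231 174] [0.577 0.291 0.004]
spool 0.7 [326 235 339 248] [0.385 0.009 0.002]
spool 0.62 [288 160 309 184] [0.554 0.095 0.007]
pad_blue_white 0.69 [248 201 279 229] [0.449 0.179 0.009]
pad_blue_black 0.72 [278 205 306 236] [0.435 0.11  0.008]
swab_jar 0.77 [373 155 398 179] [ 0.565 -0.116  0.034]
```

```bash
python3 - <<'E'
import cv2
a=cv2.imread("pics/a_scene.png")[90:290,160:480]; b=cv2.imread("pics/a_top.png")[120:280,180:460]
cv2.imwrite("pics/b_scene.png",cv2.resize(a,None,fx=2.5,fy=2.5,interpolation=2)); cv2.imwrite("pics/b_top.png",cv2.resize(b,None,fx=2.8,fy=2.8,interpolation=2))
E
```

```text
(no output)
```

View pics/b_scene.png

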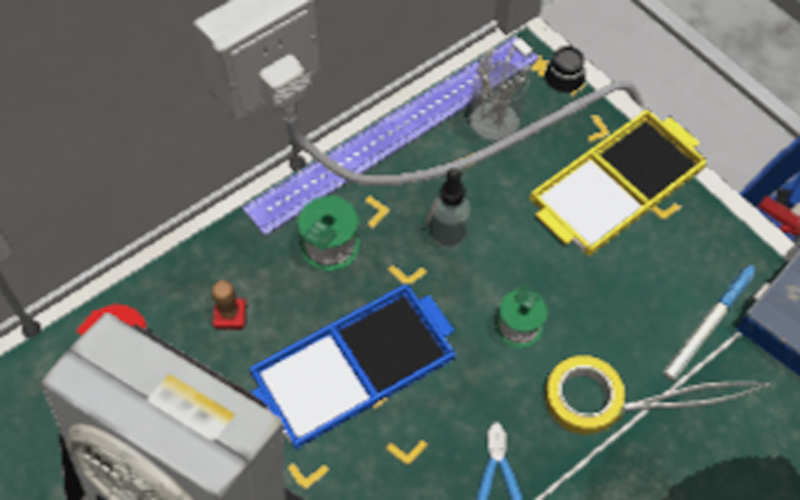

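View pics/b_top.png

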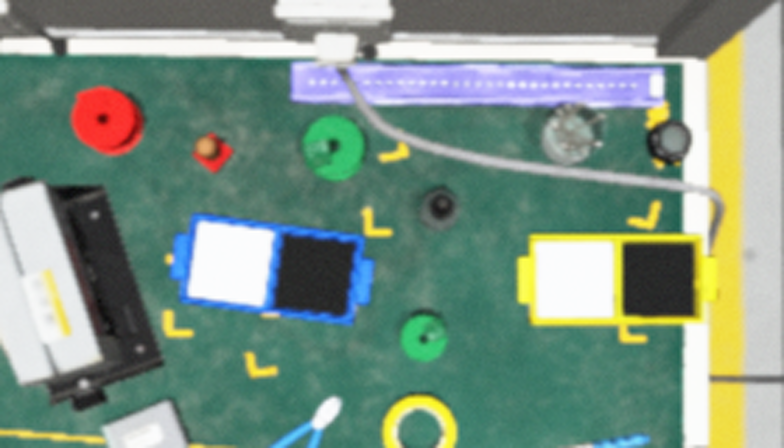

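The pictures show these candidates and landmarks:
- **Spools:** three could be meant. They are red at top (218,163), large green at top (298,172) and small green at top (331,241). The large back green one fits, being not red and the larger of the greens.
- **Other stock:** the loupe is at top (419,169), the jar at (385,167), the stamp at (257,175) and the bottle at (337,194).
- **Obstacle:** a cable runs from the plug past the jar and loupe.

Next I'll measure positions precisely.

```bash
python3 - <<'E'
from h import *
cv2.imwrite("pics/c.png",cv2.resize(cv2.imread("pics/a_scene.png")[100:210,235:405],None,fx=4.5,fy=4.5,interpolation=2))
C={n:np.load(n+".npy",allow_pickle=True).item() for n in("scene","top")}
print(C["top"]["camera_matrix"][0,0],C["scene"]["camera_matrix"][0,0])
# approx centres & expected tops; points above bench within radius
obj=dict(loupe=(.56,-.195,.03,.026),stamp=(.54,.196,.055,.02),spool=(.556,.088,.044,.03),flux=(.495,.004,.062,.024),jar=(.565,-.116,.088,.032),small=(.387,.005,.04,.03))
for n,c in C.items():
    P=cloud(c)
    for k,(x,y,z,r) in obj.items():
        m=(np.hypot(P[...,0]-x,P[...,1]-y)<r+.012)&(P[...,2]>.008)&(P[...,2]<.12)&(c["depth"]>0)
        q=P[m]
        if len(q)<5: print(n,k,len(q));continue
        (cx,cy),rr=cv2.minEnclosingCircle(q[:,:2].astype(np.float32))
        tp=q[q[:,2]>np.percentile(q[:,2],95)-.008]
        print(n,k,len(q),"enc",round(cx,3),round(cy,3),round(rr,3),"zmax",q[:,2].max().round(3),"top mean",tp.mean(0).round(3),"minmax",q.min(0).round(3),q.max(0).round(3))
    # trays by colour
    hsv=cv2.cvtColor(c["frame"],cv2.COLOR_BGR2HSV)
    for k,lo,hi in(("blue",(100,150,90),(125,255,255)),("yellow",(25,170,120),(34,255,255))):
        m=cv2.inRange(hsv,lo,hi)>0
        m&=(P[...,2]<.03)&(P[...,0]>.38)&(P[...,0]<.53)&((P[...,1]>.05) if k=="blue" else (P[...,1]<-.08))
        l,lab,st,_=cv2.connectedComponentsWithStats(m.astype(np.uint8)); i=1+st[1:,4].argmax()
        v,u=np.nonzero(lab==i)
        X=np.array([px2w(c,a,b,z=.012)[:2] for a,b in zip(u,v)])
        print(n,k,cv2.minAreaRect(X.astype(np.float32)))
        for nm in ("white","black"):
            w=(hsv[...,1]<60)&(hsv[...,2]>190) if nm=="white" else (hsv[...,2]<60)
            rx=cv2.convexHull(np.stack([u,v],1)); mm=np.zeros(m.shape,np.uint8); cv2.fillConvexPoly(mm,rx,1)
            vv,uu=np.nonzero(w&(mm>0)); Y=np.array([px2w(c,a,b,z=.0065)[:2] for a,b in zip(uu,vv)])
            print("   ",nm,len(Y),np.median(Y,0).round(4))
    m=(P[...,2]>.015)&(P[...,0]<.58)&(P[...,0]>.3)&(P[...,1]<.1)&(P[...,1]>-.26)
    for (x,y,z,r) in obj.values(): m&=np.hypot(P[...,0]-x,P[...,1]-y)>r+.012
    q=P[m]; print("cable");
    for a in np.arange(-.26,.1,.03):
        s=q[(q[:,1]>=a)&(q[:,1]<a+.03)&(q[:,0]>.45)]
        if len(s): print(round(a,2),len(s),np.median(s,0).round(3),s.min(0).round(3),s.max(0).round(3))
E
```

```text
452.7326942521024 408.2385893070286
scene loupe 215 enc 0.551 -0.196 0.032 zmax 0.031 top mean [ 0.562 -0.206  0.026] minmax [ 0.523 -0.221  0.008] [ 0.579 -0.172  0.031]
scene stamp 171 enc 0.546 0.196 0.016 zmax 0.054 top mean [0.545 0.197 0.05 ] minmax [0.53  0.181 0.008] [0.558 0.211 0.054]
scene spool 618 enc 0.559 0.084 0.038 zmax 0.098 top mean [0.589 0.071 0.084] minmax [0.525 0.047 0.008] [0.596 0.114 0.098]
scene flux 359 enc 0.496 -0.001 0.018 zmax 0.099 top mean [ 0.495 -0.001  0.093] minmax [ 0.478 -0.018  0.009] [0.512 0.014 0.099]
scene jar 678 enc 0.563 -0.116 0.042 zmax 0.086 top mean [ 0.563 -0.114  0.079] minmax [ 0.529 -0.145  0.008] [ 0.602 -0.082  0.086]
scene small 313 enc 0.388 0.009 0.021 zmax 0.036 top mean [0.387 0.009 0.032] minmax [ 0.368 -0.01   0.009] [0.406 0.028 0.036]
scene blue ((0.4435780346393585, 0.14105920493602753), (0.1688595563173294, 0.08108988404273987), 83.01758575439453)
    white 974 [0.449  0.1805]
    black 817 [0.4395 0.1076]
scene yellow ((0.438478022813797, -0.15749198198318481), (0.07739423960447311, 0.15818330645561218), 0.6218789
[... 1843 characters left out ...]
-0.229  0.015] [ 0.461 -0.229  0.017]
-0.2 3 [ 0.477 -0.177  0.016] [ 0.477 -0.195  0.015] [ 0.478 -0.173  0.018]
-0.14 3 [ 0.477 -0.129  0.017] [ 0.476 -0.131  0.016] [ 0.477 -0.114  0.017]
-0.11 6 [ 0.464 -0.083  0.017] [ 0.452 -0.107  0.015] [ 0.476 -0.082  0.017]
-0.08 5 [ 0.538 -0.07   0.015] [ 0.452 -0.08   0.015] [ 0.542 -0.052  0.016]
-0.05 41 [ 0.544 -0.033  0.019] [ 0.539 -0.05   0.016] [ 0.551 -0.02   0.024]
-0.02 43 [ 0.55  -0.005  0.027] [ 0.544 -0.018  0.02 ] [0.556 0.009 0.036]
0.01 48 [0.556 0.025 0.042] [0.549 0.012 0.025] [0.564 0.038 0.053]
0.04 16 [0.562 0.043 0.052] [0.467 0.041 0.015] [0.569 0.069 0.059]
0.07 2 [0.477 0.087 0.015] [0.477 0.084 0.015] [0.477 0.091 0.016]
```

View pics/c.png

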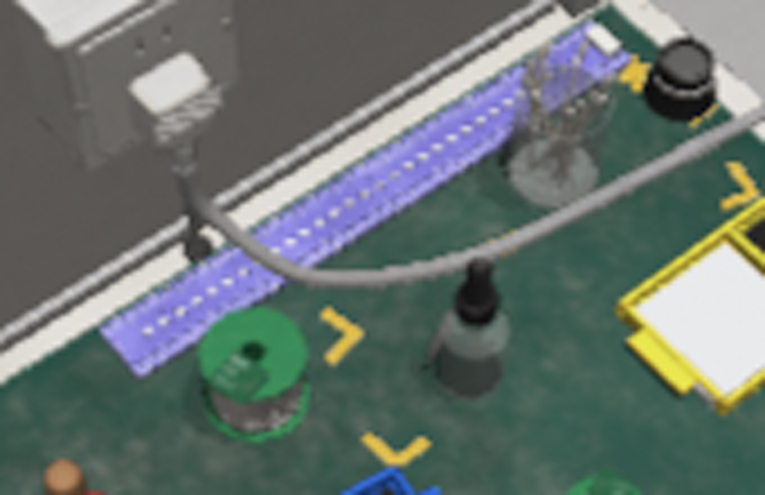

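Confirmed in the crop: the large green spool at crop (253,350) is the one wanted. The cable rises from the bench to the plug just behind it and to its right. I still need plug, border and spool clearances, and the tool axes.

```bash
python3 - <<'E'
from h import *
from scipy.spatial.transform import Rotation as Ro
o=bot.get_obs(); print(Ro.from_euler("xyz",o["tcp_rot"],degrees=True).as_matrix().round(3))
C={n:np.load(n+".npy",allow_pickle=True).item() for n in("scene","top")}
for n,c in C.items():
    P=cloud(c); hsv=cv2.cvtColor(c["frame"],cv2.COLOR_BGR2HSV)
    q=P[(c["depth"]>0)]
    for a in np.arange(.03,.14,.01):
        s=q[(q[:,1]>=a)&(q[:,1]<a+.01)&(q[:,2]>.065)&(q[:,2]<.25)&(q[:,0]>.5)]
        if len(s): i=s[:,0].argmin(); print(n,"plug y",round(a,2),"minx pt",s[i].round(3), "min z",s[:,2].min().round(3))
    for (x,y) in[(.60,-.2),(.61,-.2),(.62,-.2),(.63,-.2),(.56,-.235),(.56,-.25),(.56,-.27),(.45,-.24),(.45,-.255),(.45,-.27),(.61,0.15),(.63,.15),(.65,.15)]:
        s=q[np.hypot(q[:,0]-x,q[:,1]-y)<.006]
        if len(s): print(n,(x,y),"z",s[:,2].min().round(3),s[:,2].max().round(3))
    # green spool top flange
    m=(cv2.inRange(hsv,(55,110,70),(85,255,255))>0)&(P[...,2]>.036)&(P[...,2]<.06)&(np.hypot(P[...,0]-.556,P[...,1]-.087)<.04)
    v,u=np.nonzero(m); X=np.array([px2w(c,a,b,z=.044)[:2] for a,b in zip(u,v)]); print(n,"spool",len(X),cv2.minEnclosingCircle(X.astype(np.float32)),X.mean(0))
    for nm,x,y,r,z in(("loupe",.562,-.205,.04,.03),("jar",.563,-.115,.04,.085)):
        m=(np.hypot(P[...,0]-x,P[...,1]-y)<r)&(P[...,2]>z-.01)&(c["depth"]>0); s=P[m]; (a,b),rr=cv2.minEnclosingCircle(s[:,:2].astype(np.float32)); print(n,nm,len(s),a,b,rr,s.mean(0))
    m=(np.hypot(P[...,0]-.556,P[...,1]+.2)<.045)&(hsv[...,2]<60)&(hsv[...,1]<90); s=P[m&(c["depth"]>0)]; print(n,"loupe dark",len(s),s.min(0),s.max(0))
E
```

```text
[[-0.    0.28  0.96]
 [-0.    0.96 -0.28]
 [-1.   -0.   -0.  ]]
scene plug y 0.03 minx pt [0.618 0.04  0.205] min z 0.067
scene plug y 0.04 minx pt [0.614 0.049 0.158] min z 0.141
scene plug y 0.05 minx pt [0.568 0.058 0.065] min z 0.065
scene plug y 0.06 minx pt [0.571 0.061 0.069] min z 0.066
scene plug y 0.07 minx pt [0.584 0.072 0.077] min z 0.065
scene plug y 0.08 minx pt [0.592 0.088 0.178] min z 0.065
scene plug y 0.09 minx pt [0.593 0.094 0.166] min z 0.065
scene plug y 0.1 minx pt [0.614 0.106 0.174] min z 0.066
scene plug y 0.11 minx pt [0.614 0.112 0.209] min z 0.066
scene plug y 0.12 minx pt [0.615 0.122 0.209] min z 0.066
scene plug y 0.13 minx pt [0.655 0.135 0.143] min z 0.066
scene plug y 0.14 minx pt [0.655 0.145 0.08 ] min z 0.065
scene (0.6, -0.2) z 0.0 0.008
scene (0.61, -0.2) z 0.0 0.011
scene (0.62, -0.2) z 0.001 0.01
scene (0.63, -0.2) z -0.0 0.283
scene (0.56, -0.235) z -0.004 0.001
scene (0.45, -0.24) z 0.009 0.012
scene (0.61, 0.15) z -0.001 0.004
scene (0.63, 0.15) z -0.002 0.394
scene (0.65, 0.15) z -0.005 0.398
scene spool 344 ((0.5490871667861938, 0.0893
[... 1057 characters left out ...]
 (0.6, -0.2) z -0.002 0.012
top (0.61, -0.2) z -0.0 0.012
top (0.62, -0.2) z -0.001 0.01
top (0.63, -0.2) z -0.002 0.364
top (0.56, -0.235) z -0.004 0.004
top (0.45, -0.24) z 0.009 0.014
top (0.61, 0.15) z -0.0 0.007
top (0.63, 0.15) z -0.001 0.005
top (0.65, 0.15) z -0.003 0.399
top spool 347 ((0.5494764447212219, 0.09208046644926071), 0.02671598270535469) [0.54986641 0.09120629]
top loupe 149 0.5618746876716614 -0.20365913212299347 0.016713548451662064 [ 0.56157565 -0.20364915  0.02715828]
top jar 45 0.5632485747337341 -0.11361844837665558 0.022544648498296738 [ 0.56298047 -0.11054817  0.08265397]
top loupe dark 28 [ 0.54328098 -0.20323759  0.00182838] [ 0.57160713 -0.18445919  0.02465348]
```

Call:
{"method": "apply_moves", "body": {"commands": [[-0.05,0,0,-0.14,1],[-0.1,0,0,-0.284,1],[-0.11,0,0,-0.284,1],[-0.11,0,0,-0.284,1],[-0.11,0,0,-0.284,1]], "newtons": 30}}

```text
time: 1.3
ee_pos: [0.154, 0.5281, 0.3179]
tcp_rot: [-105.9, 89.9, -105.9]
wrist_force: [0.4, -0.1, -0.3]
opening: 0.0857
```

Call:
{"method": "apply_moves", "body": {"commands": [[0,-0.344,0.125,0,0.4],[0,-0.344,0.125,0,0.4],[0,-0.344,0.125,0,0.4],[0,-0.344,0.125,0,0.4],[0,-0.344,0.125,0,0.4],[0,-0.344,0.125,0,0.4],[0,-0.344,0.125,0,0.4],[0,-0.344,0.125,0,0.4],[0,-0.344,0.125,0,0.4],[0,-0.4,0.15,0,0.4],[0,-0.45,0.17,0,0.4],[0,-0.5,0.19,0,0.4]]}}

```text
time: 2.5
ee_pos: [0.3368, 0.0452, 0.3169]
tcp_rot: [-155.3, 89.9, -155.1]
wrist_force: [0.8, 0.6, -0.3]
opening: 0.0597
```

Call:
{"method": "apply_moves", "body": {"commands": [[0,-0.05,0.02,0,0.4],[0,-0.1,0.04,0,0.4],[0,-0.15,0.06,0,0.4],[0,-0.18,0.06,0,0.4],[0,-0.18,0.06,0,0.4],[0,-0.18,0.06,0,0.4]]}}

```text
time: 3.1
ee_pos: [0.3974, -0.1345, 0.3154]
tcp_rot: [173.8, 89.7, 173.8]
wrist_force: [-0.5, 0.3, -0.2]
opening: 0.0599
```

Call:
{"method": "apply_moves", "body": {"commands": [[0.03,-0.02,0.04,0,0.4],[0.06,-0.04,0.08,0,0.4],[0.1,-0.06,0.12,0,0.4],[0.14,-0.07,0.16,0,0.4],[0.165,-0.07,0.1645,0,0.4],[0.165,-0.07,0.1645,0,0.4],[0.2,-0.07,0.1645,0,0.4],[0.225,-0.07,0.1645,0,0.4],[0.225,-0.07,0.1645,0,0.4],[0.225,-0.07,0.1645,0,0.4]]}}

```text
time: 4.1
ee_pos: [0.561, -0.203, 0.0912]
tcp_rot: [175.4, 89.8, 175.5]
wrist_force: [1.1, -0.2, 0.4]
opening: 0.0598
```

```bash
python3 - <<'E'
from h import *
o=bot.get_obs(); print(o["ee_pos"],o["tcp_rot"],o["wrist_force"])
c=cams.camera("scene"); t=cams.camera("top")
cv2.imwrite("pics/d.png",np.hstack([cv2.resize(c["frame"][60:160,320:440],None,fx=3.3,fy=3.3),cv2.resize(t["frame"][110:210,350:470],None,fx=3.3,fy=3.3)]))
E
```

```text
[ 0.56102482 -0.20302827  0.09122912] [175.38525063  89.78464487 175.50674888] [ 1.09233804 -0.20723077  0.35860328]
```

View pics/d.png

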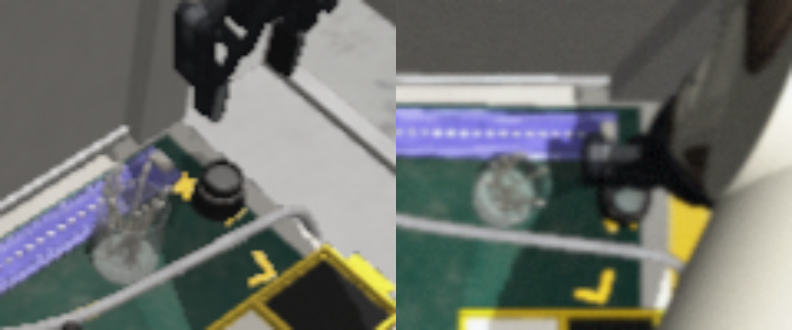

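The gripper hangs over the loupe with the jar clear to the left. Descending and gripping.

Call:
{"method": "apply_moves", "body": {"commands": [[0.04,-0.0015,0.001,0,0.4],[0.07,-0.0015,0.001,0,0.4],[0.086,-0.0015,0.001,0,0.4],[0.086,-0.0015,0.001,0,0.4],[0.086,-0.0015,0.001,0,0.4],[0.086,-0.0015,0.001,0,-1],[0.086,-0.0015,0.001,0,-1],[0.086,-0.0015,0.001,0,-1],[0.086,-0.0015,0.001,0,-1],[0.086,-0.0015,0.001,0,-1],[0.086,-0.0015,0.001,0,-1],[0.086,-0.0015,0.001,0,-1]]}}

```text
time: 5.4
ee_pos: [0.5635, -0.2055, 0.0076]
tcp_rot: [-57.4, 89.9, -57.3]
wrist_force: [-0.3, 1.4, 6.5]
opening: 0.0002
```

Call:
{"method": "apply_moves", "body": {"commands": [[-0.02,0,0,0,-1],[-0.05,0,0,0,-1],[-0.1,0,0,0,-1],[-0.15,0,0,0,-1],[-0.15,0,0,0,-1]]}}

```text
time: 5.9
ee_pos: [0.5658, -0.2063, 0.1658]
tcp_rot: [-24.1, 89.3, -24.0]
wrist_force: [0.4, 0.2, 0.9]
opening: -0.0
```

```bash
python3 - <<'E'
from h import *
c=cams.camera("scene"); t=cams.camera("top")
cv2.imwrite("pics/e.png",np.hstack([cv2.resize(c["frame"][60:180,320:440],None,fx=3.3,fy=3.3),cv2.resize(t["frame"][110:230,350:470],None,fx=3.3,fy=3.3)]))
for n,C in(("scene",c),("top",t)):
    P=cloud(C)
    print([(r["confidence"],np.round(r["rect"])) for r in cams.spot_in("loupe",n)])
    m=(np.hypot(P[...,0]-.562,P[...,1]+.204)<.05)&(P[...,2]>.012)&(P[...,2]<.05)&(C["depth"]>0); s=P[m]
    if len(s): print(n,len(s),cv2.minEnclosingCircle(s[:,:2].astype(np.float32)),s.min(0),s.max(0))
E
```

```text
[(0.48, array([380., 109., 393., 126.]))]
scene 174 ((0.559564471244812, -0.20831307768821716), 0.04458802565932274) [ 0.51926302 -0.22715386  0.01200566] [ 0.59986598 -0.18947227  0.03076887]
[(0.47, array([414., 162., 431., 177.])), (0.29, array([249., 169., 267., 184.]))]
top 194 ((0.5632618069648743, -0.20627881586551666), 0.04930946230888367) [ 0.51987509 -0.22949877  0.01200416] [ 0.61124971 -0.16850497  0.03429546]
```

View pics/e.png

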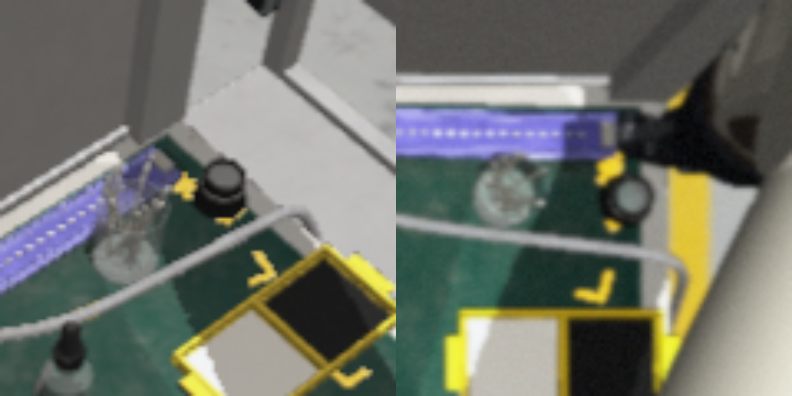

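```bash
python3 - <<'E'
from h import *
o=bot.get_obs(); print(o["ee_pos"])
def proj(c,X): p=c["R"]@X+c["t"]; p=c["camera_matrix"]@p; return p[:2]/p[2]
for n in("scene","top"):
    c=cams.camera(n); P=cloud(c)
    print(n,"tcp px",proj(c,o["ee_pos"]),"tcp+73",proj(c,o["ee_pos"]+[0,0,.073]))
    m=(P[...,2]>.14)&(P[...,2]<.22)&(np.hypot(P[...,0]-.566,P[...,1]+.206)<.06)
    s=P[m]; print(len(s), s.min(0).round(3),s.max(0).round(3)); l=s[s[:,2]<s[:,2].min()+.02]; print(l.mean(0),l.min(0),l.max(0))
    m=(P[...,2]>.022)&(P[...,2]<.036)&(np.hypot(P[...,0]-.562,P[...,1]+.206)<.035); s=P[m];print("loupe",s.mean(0),cv2.minEnclosingCircle(s[:,:2].astype(np.float32)))
    f=c["frame"].copy(); u,v=proj(c,o["ee_pos"]).round().astype(int); cv2.circle(f,(u,v),1,(0,0,255),-1)
    cv2.imwrite(f"pics/f_{n}.png",cv2.resize(f[max(0,v-50):v+70,u-80:u+60],None,fx=2.8,fy=2.8))
a=[cv2.imread(f"pics/f_{n}.png") for n in("scene","top")]; h=min(x.shape[0] for x in a)
cv2.imwrite("pics/f.png",np.hstack([x[:h] for x in a]))
E
```

```text
[ 0.56302903 -0.20525947  0.15663008]
scene tcp px [396.15807172  72.82775109] tcp+73 [402.52940343  45.15520853]
166 [ 0.549 -0.224  0.177] [ 0.569 -0.192  0.22 ]
[ 0.5563906  -0.2011274   0.18907467] [ 0.54901902 -0.22355924  0.17696978] [ 0.56939541 -0.19262577  0.19693557]
loupe [ 0.5621725  -0.20809361  0.02621995] ((0.5621858239173889, -0.20841479301452637), 0.016666574403643608)
top tcp px [434.57700695 160.09787842] tcp+73 [443.77711974 154.1776798 ]
24 [ 0.55  -0.21   0.178] [ 0.555 -0.188  0.22 ]
[ 0.55166581 -0.20126883  0.18803166] [ 0.55005533 -0.20988295  0.17767202] [ 0.55485353 -0.194177    0.19765171]
loupe [ 0.562252   -0.2062157   0.02780669] ((0.5621554255485535, -0.20630323886871338), 0.016147879883646965)
```

View pics/f.png

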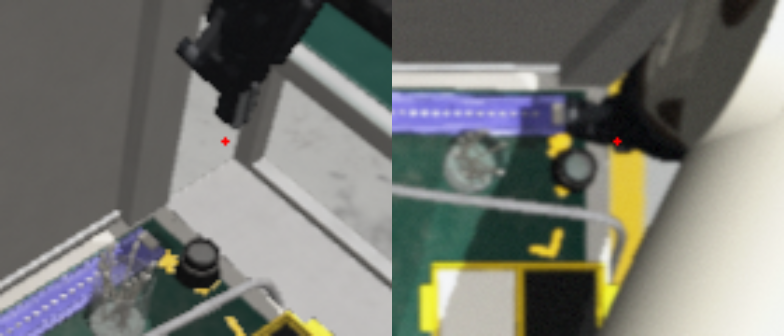

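The loupe still stands at (0.562,-0.207). Both cameras show the shut fingertips about 20 mm above the reported TCP. So the fingers closed on the top rim and slid off, and I need to go lower. I'll go down in small steps and watch the force.

Call:
{"method": "apply_moves", "body": {"commands": [[0,-0.0015,-0.001,0,0.4],[0,-0.0015,-0.001,0,0.4],[0,-0.0015,-0.001,0,0.4],[0,-0.0015,-0.001,0,0.4],[0,-0.0015,-0.001,0,0.4],[0.05,-0.0015,-0.001,0,0.4],[0.1,-0.0015,-0.001,0,0.4],[0.14,-0.0015,-0.001,0,0.4],[0.154,-0.0015,-0.001,0,0.4],[0.154,-0.0015,-0.001,0,0.4],[0.154,-0.0015,-0.001,0,0.4],[0.154,-0.0015,-0.001,0,0.4]]}}

```text
time: 7.4
ee_pos: [0.5631, -0.2073, 0.0049]
tcp_rot: [-36.9, 89.9, -36.8]
wrist_force: [1.0, -0.6, -0.2]
opening: 0.0595
```

```bash
python3 - <<'E'
from h import *
o=bot.get_obs(); print(o["ee_pos"],o["tcp_rot"],o["wrist_force"])
c=cams.camera("scene"); P=cloud(c)
cv2.imwrite("pics/g.png",cv2.resize(c["frame"][80:150,340:430],None,fx=7,fy=7,interpolation=2))
E
```

```text
[ 0.56312505 -0.2072584   0.00485811] [-36.90160976  89.8598096  -36.80638339] [ 0.95090069 -0.63156971 -0.1946863 ]
```

View pics/g.png

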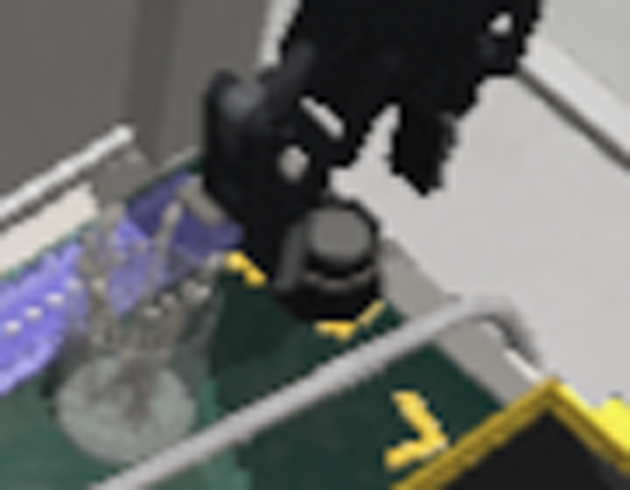

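```bash
python3 - <<'E'
from h import *
c=cams.camera("scene"); P=cloud(c)
def proj(X): p=c["R"]@np.array(X)+c["t"]; p=c["camera_matrix"]@p; return (p[:2]/p[2]).round(1)
for z in(.0,.01,.02,.03,.04): print(z,"R tip inner",proj([.563,-.237,z]),"outer",proj([.563,-.25,z]),"L inner",proj([.563,-.177,z]))
m=(P[...,0]>.53)&(P[...,0]<.60)&(P[...,2]>.01)&(P[...,2]<.07)&(c["depth"]>0)
for lo,hi in((-.27,-.232),(-.184,-.155)):
    s=P[m&(P[...,1]>lo)&(P[...,1]<hi)]; s=s[s[:,2].argsort()]; print(s[:14:2].round(3))
E
```

```text
0.0 R tip inner [394.6 114.2] outer [398.4 111.7] L inner [376.7 126. ]
0.01 R tip inner [395.3 111.5] outer [399.1 109. ] L inner [377.3 123.3]
0.02 R tip inner [396.  108.8] outer [399.8 106.3] L inner [377.8 120.7]
0.03 R tip inner [396.7 106. ] outer [400.6 103.5] L inner [378.4 118. ]
0.04 R tip inner [397.4 103.2] outer [401.3 100.7] L inner [378.9 115.2]
[[ 0.563 -0.241  0.031]
 [ 0.555 -0.24   0.032]
 [ 0.567 -0.238  0.033]
 [ 0.558 -0.239  0.034]
 [ 0.572 -0.239  0.034]
 [ 0.555 -0.239  0.036]
 [ 0.563 -0.24   0.036]]
[[ 0.555 -0.175  0.032]
 [ 0.552 -0.171  0.034]
 [ 0.551 -0.173  0.037]
 [ 0.551 -0.176  0.038]
 [ 0.555 -0.17   0.04 ]
 [ 0.552 -0.177  0.041]
 [ 0.565 -0.169  0.041]]
```

The tips are at z 0.030–0.032 with the TCP at 0.005, so the offset is about 25 mm at this opening. I'll go 20 mm lower and grip.

Call:
{"method": "apply_moves", "body": {"commands": [[0.01,0.0005,-0.001,0,0.4],[0.02,0.0005,-0.001,0,0.4],[0.02,0.0005,-0.001,0,0.4],[0.02,0.0005,-0.001,0,0.4],[0.02,0.0005,-0.001,0,-1],[0.02,0.0005,-0.001,0,-1],[0.02,0.0005,-0.001,0,-1],[0.02,0.0005,-0.001,0,-1],[0.02,0.0005,-0.001,0,-1],[0.02,0.0005,-0.001,0,-1]]}}

```text
time: 8.5
ee_pos: [0.562, -0.2067, -0.0153]
tcp_rot: [-35.2, 89.9, -35.1]
wrist_force: [-0.9, 0.7, 5.5]
opening: 0.035
```

Call:
{"method": "apply_moves", "body": {"commands": [[-0.03,0,0,0,-1],[-0.08,0,0,0,-1],[-0.13,0,0,0,-1],[-0.165,0,-0.01,0,-1],[-0.165,0.04,-0.02,0,-1],[-0.165,0.08,-0.03,0,-1],[-0.165,0.12,-0.04,0,-1],[-0.165,0.16,-0.05,0,-1],[-0.165,0.2,-0.06,0,-1],[-0.165,0.24,-0.07,0,-1],[-0.165,0.28,-0.08,0,-1],[-0.165,0.32,-0.09,0,-1]]}}

```text
time: 9.7
ee_pos: [0.4704, 0.1148, 0.1488]
tcp_rot: [-40.6, 89.9, -40.5]
wrist_force: [0.6, 0.0, -0.6]
opening: 0.0353
```

```bash
cat > st.py <<'E'
from h import *
o=bot.get_obs(); r=o["tcp_rot"]; print(o["time"],o["ee_pos"].round(4),"azim",90-(r[0]-r[2]) if 0 else round((r[2]-r[0]),2),o["opening"].round(4))
E
python3 st.py
```

```text
Traceback (most recent call last):
  File "st.py", line 2, in <module>
    o=bot.get_obs(); r=o["tcp_rot"]; print(o["time"],o["ee_pos"].round(4),"azim",90-(r[0]-r[2]) if 0 else round((r[2]-r[0]),2),o["opening"].round(4))
                                                                                                                               ^^^^^^^^^^^^^^^^^^
AttributeError: 'float' object has no attribute 'round'
```

Call:
{"method": "apply_moves", "body": {"commands": [[0,0.035,-0.011,0,-1],[0.02,0.066,-0.021,0,-1],[0.06,0.066,-0.021,0,-1],[0.1,0.066,-0.021,0,-1],[0.13,0.066,-0.021,0,-1],[0.15,0.066,-0.021,0,-1],[0.157,0.066,-0.021,0,-1],[0.157,0.066,-0.021,0,-1],[0.157,0.066,-0.021,0,-1],[0.157,0.066,-0.021,0,-1]]}}

```text
time: 10.7
ee_pos: [0.4498, 0.1805, -0.0082]
tcp_rot: [-35.2, 89.8, -35.1]
wrist_force: [1.0, 0.1, 0.4]
opening: 0.035
```

Call:
{"method": "apply_moves", "body": {"commands": [[0,0,0,0,0.1],[0,0,0,0,0.1],[0,0,0,0,0.1],[0,0,0,0,0.1],[-0.01,0,0,0,0.2],[-0.03,0,0,0,0.2],[-0.08,0,0,0,0.2],[-0.13,0,0,0,0.2],[-0.13,0,0,0,0.2],[-0.13,0,0,0,0.2]]}}

```text
time: 11.7
ee_pos: [0.4503, 0.181, 0.1237]
tcp_rot: [-4.0, 89.7, -4.0]
wrist_force: [-0.3, 0.0, -1.3]
opening: 0.0514
```

```bash
cat > st.py <<'E'
from h import *
o=bot.get_obs(); r=o["tcp_rot"]; print(round(o["time"],2),o["ee_pos"].round(4),"dyaw",round(r[2]-r[0],2),round(o["opening"],4))
E
python3 st.py; python3 - <<'E'
from h import *
for n in("scene","top"):
    c=cams.camera(n);P=cloud(c)
    m=(P[...,2]>.025)&(P[...,2]<.045)&(np.hypot(P[...,0]-.449,P[...,1]-.181)<.03); s=P[m]
    print(n,len(s), len(s) and (s.mean(0).round(4),np.median(s[:,2]),cv2.minEnclosingCircle(s[:,:2].astype(np.float32))))
    m=(P[...,2]>.025)&(P[...,2]<.07)&(np.hypot(P[...,0]-.546,P[...,1]-.197)<.03); s=P[m]
    print("stamp",len(s), len(s) and (s.mean(0).round(4),cv2.minEnclosingCircle(s[:,:2].astype(np.float32))))
E
```

```text
11.7 [0.4503 0.181  0.1237] dyaw 0.08 0.0514
scene 217 (array([0.4492, 0.1794, 0.0322]), np.float64(0.03279187123889839), ((0.4495653808116913, 0.17850525677204132), 0.016590721905231476))
stamp 6 (array([0.5408, 0.1905, 0.041 ]), ((0.5407553911209106, 0.19058474898338318), 0.003132198704406619))
top 1 (array([0.4388, 0.1696, 0.0262]), np.float64(0.026227603310274274), ((0.438757061958313, 0.1696079969406128), 9.999999747378752e-05))
stamp 54 (array([0.5462, 0.198 , 0.0495]), ((0.5471065044403076, 0.19893480837345123), 0.009458971209824085))
```

Call:
{"method": "apply_moves", "body": {"commands": [[0,0.008,0.045,0,0],[0,0.016,0.09,0,0],[0.01,0.017,0.0962,0,0],[0.04,0.017,0.0962,0,0],[0.08,0.017,0.0962,0,0],[0.11,0.017,0.0962,0,0],[0.125,0.017,0.0962,0,0],[0.125,0.017,0.0962,0,0],[0.125,0.017,0.0962,0,0]]}}

```text
time: 12.7
ee_pos: [0.5456, 0.1975, -0.0029]
tcp_rot: [-48.7, 89.9, -48.6]
wrist_force: [-0.2, -1.1, 0.6]
opening: 0.0426
```

Call:
{"method": "apply_moves", "body": {"commands": [[0,0,0,0,-1],[0,0,0,0,-1],[0,0,0,0,-1],[0,0,0,0,-1],[0,0,0,0,-1],[0,0,0,0,-1],[0,0,0,0,-1],[0,0,0,0,-1]]}}

```text
time: 13.5
ee_pos: [0.5467, 0.198, -0.0011]
tcp_rot: [-7.3, 89.7, -7.2]
wrist_force: [-0.4, 1.0, 7.2]
opening: 0.0169
```

Call:
{"method": "apply_moves", "body": {"commands": [[-0.03,0,0,0,-1],[-0.07,0,0,0,-1],[-0.1,-0.01,-0.01,0,-1],[-0.1,-0.035,-0.04,0,-1],[-0.1,-0.06,-0.07,0,-1],[-0.1,-0.09,-0.1067,0,-1],[-0.08,-0.09,-0.1067,0,-1],[-0.05,-0.09,-0.1067,0,-1],[-0.02,-0.09,-0.1067,0,-1],[-0.0075,-0.09,-0.1067,0,-1],[-0.0075,-0.09,-0.1067,0,-1],[-0.0075,-0.09,-0.1067,0,-1]]}}

```text
time: 14.7
ee_pos: [0.4404, 0.1079, 0.0066]
tcp_rot: [-6.6, 89.7, -6.5]
wrist_force: [-0.3, -0.1, 0.4]
opening: 0.0169
```

Call:
{"method": "apply_moves", "body": {"commands": [[0,0,0,0,-1],[0,0,0,0,-1],[0,0,0,0,-0.2],[0,0,0,0,-0.2],[0,0,0,0,-0.2],[0,0,0,0,-0.2],[-0.02,0,0,0,-0.2],[-0.06,0,0,0,0],[-0.11,0,0,0,0],[-0.14,0,0,0,0.4],[-0.14,0,0,0,0.4],[-0.14,0,0,0,0.4]]}}

```text
time: 15.9
ee_pos: [0.44, 0.1081, 0.1471]
tcp_rot: [-2.4, 89.7, -2.3]
wrist_force: [-1.0, 0.3, -0.5]
opening: 0.0599
```

```bash
python3 st.py; python3 - <<'E'
from h import *
c=cams.camera("scene");P=cloud(c)
for nm,x,y,lo,hi in(("loupe",.449,.181,.025,.05),("stamp",.440,.108,.045,.08),("stamp base",.440,.108,.011,.025)):
    m=(P[...,2]>lo)&(P[...,2]<hi)&(np.hypot(P[...,0]-x,P[...,1]-y)<.03); s=P[m]
    print(nm,len(s), len(s) and (s.mean(0).round(4),s[:,2].max().round(3),cv2.minEnclosingCircle(s[:,:2].astype(np.float32))))
cv2.imwrite("pics/i.png",cv2.resize(c["frame"][130:280,230:400],None,fx=4,fy=4))
E
```

```text
15.9 [0.44   0.1081 0.1471] dyaw 0.09 0.0599
loupe 212 (array([0.4492, 0.1791, 0.0325]), np.float64(0.038), ((0.45016980171203613, 0.17942669987678528), 0.01716313324868679))
stamp 74 (array([0.4389, 0.1082, 0.055 ]), np.float64(0.061), ((0.44007840752601624, 0.10698025673627853), 0.009098692797124386))
stamp base 111 (array([0.4374, 0.1093, 0.0156]), np.float64(0.025), ((0.4397048354148865, 0.10659027844667435), 0.016915718093514442))
```

View pics/i.png

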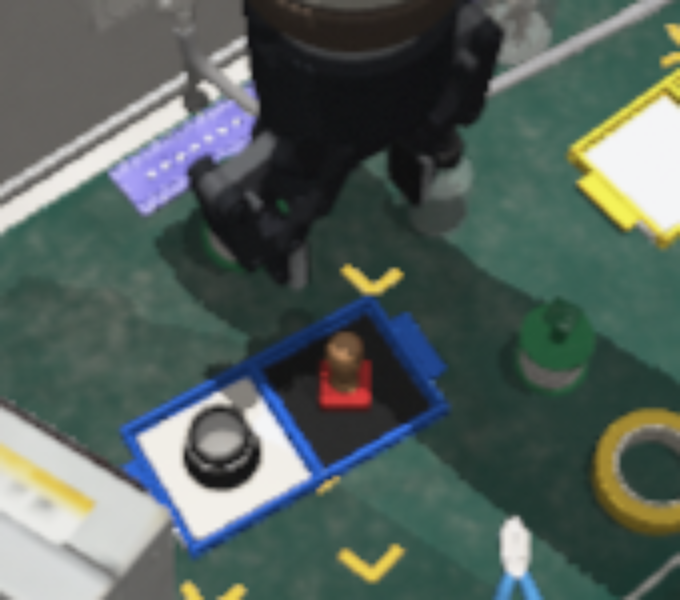

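The blue kit is complete: loupe at (222,445) on white, stamp at (345,370) on black, both standing. Now the spool. I'll grip it high and about 7 mm in front of its centre, to keep the gripper body clear of plug and cable.

Call:
{"method": "apply_moves", "body": {"commands": [[0.01,-0.0175,0.03,0,0.55],[0.02,-0.0175,0.06,0,0.55],[0.03,-0.0175,0.09,0,0.55],[0.04,-0.0175,0.101,0,0.55],[0.06,-0.0175,0.102,0,0.55],[0.08,-0.0175,0.102,0,0.55],[0.1,-0.0175,0.102,0,0.55],[0.1,-0.0175,0.102,0,0.55],[0.1,-0.0175,0.102,0,0.55]]}}

```text
time: 16.85
ee_pos: [0.5411, 0.0905, 0.046]
tcp_rot: [-21.1, 89.8, -21.0]
wrist_force: [-0.6, 0.7, 1.0]
opening: 0.0664
```

```bash
python3 st.py; python3 - <<'E'
from h import *
c=cams.camera("scene"); P=cloud(c)
cv2.imwrite("pics/j.png",cv2.resize(c["frame"][100:220,230:350],None,fx=5,fy=5,interpolation=2))
m=(P[...,0]>.51)&(P[...,0]<.58)&(P[...,2]>.03)&(P[...,2]<.12)&(c["depth"]>0)
for lo,hi in((.02,.06),(.12,.145)):
    s=P[m&(P[...,1]>lo)&(P[...,1]<hi)]; s=s[s[:,2].argsort()]; print(s[:24:3].round(3))
E
```

```text
16.85 [0.5411 0.0905 0.046 ] dyaw 0.1 0.0664
[[0.553 0.022 0.035]
 [0.555 0.023 0.037]
 [0.553 0.03  0.041]
 [0.552 0.022 0.043]
 [0.564 0.051 0.052]
 [0.566 0.052 0.054]
 [0.563 0.049 0.056]
 [0.569 0.047 0.058]]
[[0.535 0.128 0.075]
 [0.529 0.124 0.077]
 [0.529 0.124 0.081]
 [0.533 0.129 0.082]
 [0.531 0.128 0.084]
 [0.528 0.122 0.084]
 [0.529 0.124 0.085]
 [0.531 0.127 0.086]]
```

View pics/j.png

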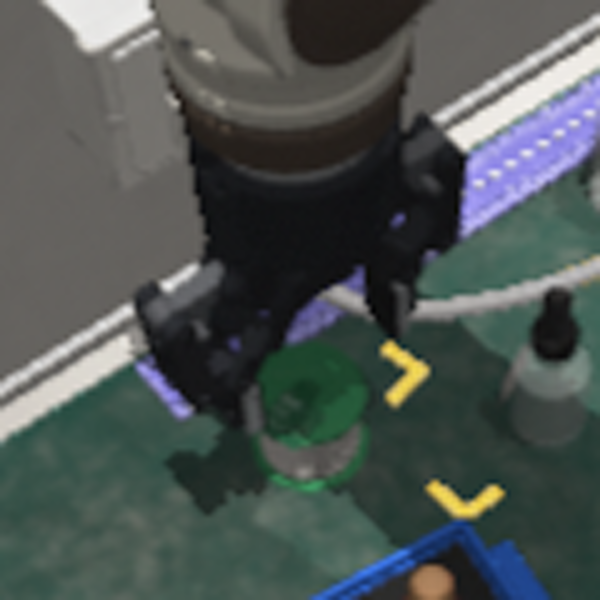

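The fingers straddle the spool and the cable runs behind the right finger. Tips are at z 0.075. I'll go down 46 mm and grip.

Call:
{"method": "apply_moves", "body": {"commands": [[0.02,0,0.001,0,0.55],[0.035,0,0.001,0,0.55],[0.046,0,0.001,0,0.55],[0.046,0,0.001,0,0.55],[0.046,0,0.001,0,-1],[0.046,0,0.001,0,-1],[0.046,0,0.001,0,-1],[0.046,0,0.001,0,-1],[0.046,0,0.001,0,-1],[0.046,0,0.001,0,-1]], "newtons": 60}}

```text
time: 17.9
ee_pos: [0.5435, 0.0906, 0.0018]
tcp_rot: [-5.5, 89.7, -5.4]
wrist_force: [-0.6, -1.3, 5.7]
opening: 0.0493
```

Call:
{"method": "apply_moves", "body": {"commands": [[-0.006,0,-0.01,0,-1],[-0.01,0,-0.04,0,-1],[-0.03,0,-0.07,0,-1],[-0.06,0,-0.08,0,-1],[-0.1,-0.01,-0.08,0,-1],[-0.15,-0.02,-0.08,0,-1],[-0.15,-0.02,-0.08,0,-1],[-0.15,-0.02,-0.08,0,-1]]}}

```text
time: 18.7
ee_pos: [0.4627, 0.0705, 0.1522]
tcp_rot: [-1.1, 89.6, -1.1]
wrist_force: [0.0, -0.4, -3.3]
opening: 0.0488
```

```bash
python3 st.py; python3 - <<'E'
from h import *
fr=[]
for n in("scene","top"):
    c=cams.camera(n); P=cloud(c); hsv=cv2.cvtColor(c["frame"],cv2.COLOR_BGR2HSV)
    g=(cv2.inRange(hsv,(50,90,40),(88,255,255))>0)&(P[...,2]>.10)&(np.hypot(P[...,0]-.465,P[...,1]-.07)<.07); s=P[g]
    print(n,len(s),len(s) and (s.min(0).round(3),s.max(0).round(3)))
    p=(c["R"]@np.array([.465,.07,.17])+c["t"]); p=c["camera_matrix"]@p; u,v=(p[:2]/p[2]).astype(int)
    fr.append(cv2.resize(c["frame"][v-40:v+40,u-40:u+40],(400,400)))
cv2.imwrite("pics/k.png",np.hstack(fr))
E
```

```text
18.7 [0.4627 0.0705 0.1522] dyaw 0.07 0.0488
scene 354 (array([0.444, 0.045, 0.144]), array([0.482, 0.094, 0.258]))
top 186 (array([0.404, 0.01 , 0.622]), array([0.461, 0.036, 1.118]))
```

View pics/k.png

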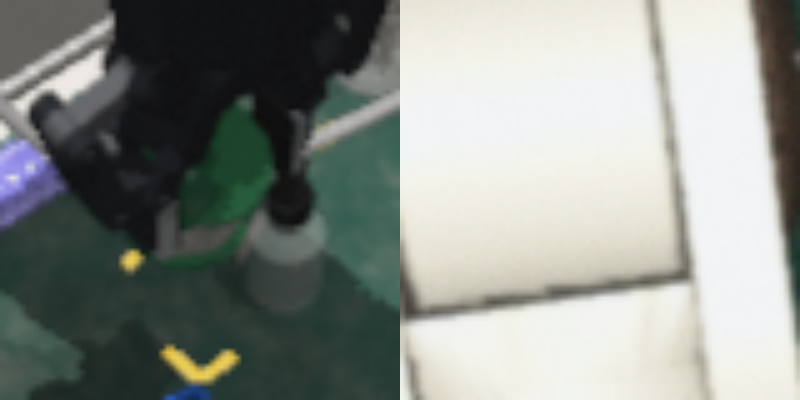

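```bash
python3 - <<'E'
from h import *
c=cams.camera("scene"); P=cloud(c); hsv=cv2.cvtColor(c["frame"],cv2.COLOR_BGR2HSV)
g=((cv2.inRange(hsv,(50,90,40),(88,255,255))>0)&(P[...,2]>.13)&(P[...,2]<.26)&(np.hypot(P[...,0]-.465,P[...,1]-.07)<.07)).astype(np.uint8)
n,l,st,ce=cv2.connectedComponentsWithStats(g)
for i in range(1,n):
    if st[i,4]<25: continue
    s=P[l==i]; m=np.median(s,0); 
    for _ in range(4):
        u,w,vt=np.linalg.svd(s-s.mean(0)); r=abs((s-s.mean(0))@vt[2]); s=s[r<max(.003,np.percentile(r,90))]
    print(st[i],m.round(3),"n",(vt[2]*np.sign(vt[2,2])).round(3),r.max().round(4),s.min(0).round(3),s.max(0).round(3))
E
```

```text
[317 149  21  33 340] [0.458 0.065 0.188] n [0.909 0.417 0.015] 0.0078 [0.443 0.043 0.142] [0.474 0.093 0.254]
```

```bash
python3 - <<'E'
from h import *
c=cams.camera("scene"); P=cloud(c); hsv=cv2.cvtColor(c["frame"],cv2.COLOR_BGR2HSV)
for v in range(148,190,2):
    print(v,[ (u,*P[v,u].round(3),int(hsv[v,u,0]),int(hsv[v,u,2])) for u in (325,331)])
E
```

```text
148 [(325, np.float64(0.442), np.float64(0.089), np.float64(0.271), 110, 21), (331, np.float64(0.581), np.float64(-0.048), np.float64(-0.001), 76, 94)]
150 [(325, np.float64(0.441), np.float64(0.089), np.float64(0.266), 120, 19), (331, np.float64(0.474), np.float64(0.047), np.float64(0.193), 71, 69)]
152 [(325, np.float64(0.444), np.float64(0.087), np.float64(0.256), 135, 19), (331, np.float64(0.471), np.float64(0.049), np.float64(0.192), 72, 66)]
154 [(325, np.float64(0.443), np.float64(0.087), np.float64(0.251), 75, 23), (331, np.float64(0.468), np.float64(0.052), np.float64(0.191), 72, 67)]
156 [(325, np.float64(0.443), np.float64(0.087), np.float64(0.245), 74, 37), (331, np.float64(0.466), np.float64(0.054), np.float64(0.19), 72, 67)]
158 [(325, np.float64(0.471), np.float64(0.063), np.float64(0.185), 72, 44), (331, np.float64(0.463), np.float64(0.056), np.float64(0.189), 72, 68)]
160 [(325, np.float64(0.471), np.float64(0.063), np.float64(0.179), 73, 51), (331, np.float64(0.46), np.float64(0.059), np.float64(0.188), 72, 68)]
162 [(325, np.float64(0.463), np.float64(0.07), np.flo
[... 1323 characters left out ...]
4(0.076), np.float64(0.145), 72, 59), (331, np.float64(0.512), np.float64(0.008), np.float64(0.0), 79, 45)]
182 [(325, np.float64(0.518), np.float64(0.021), np.float64(-0.002), 78, 52), (331, np.float64(0.507), np.float64(0.012), np.float64(0.002), 78, 45)]
184 [(325, np.float64(0.511), np.float64(0.026), np.float64(0.003), 78, 57), (331, np.float64(0.503), np.float64(0.015), np.float64(0.002), 78, 44)]
186 [(325, np.float64(0.509), np.float64(0.028), np.float64(-0.0), 76, 56), (331, np.float64(0.5), np.float64(0.018), np.float64(0.0), 75, 44)]
188 [(325, np.float64(0.505), np.float64(0.031), np.float64(-0.002), 75, 57), (331, np.float64(0.497), np.float64(0.02), np.float64(-0.002), 74, 56)]
```

The spool is held but tilted about 14° about the jaw axis, near side low. I'll carry it to the yellow white pad and lower it so the pad levels it, with a lighter grip.

Call:
{"method": "apply_moves", "body": {"commands": [[0,-0.03,-0.005,0,-1],[0,-0.06,-0.01,0,-1],[0,-0.09,-0.015,0,-1],[0,-0.12,-0.02,0,-1],[0,-0.15,-0.025,0,-1],[0,-0.18,-0.03,0,-1],[0,-0.1925,-0.03,0,-1],[0.03,-0.1925,-0.03,0,-1],[0.07,-0.1925,-0.03,0,-1],[0.1,-0.1925,-0.03,0,-1],[0.12,-0.1925,-0.03,0,-1],[0.125,-0.1925,-0.03,0,-1]]}}

```text
time: 20.1
ee_pos: [0.4305, -0.121, 0.0215]
tcp_rot: [163.1, 89.9, 163.2]
wrist_force: [-0.3, 0.2, -2.5]
opening: 0.0493
```

```bash
python3 st.py; python3 - <<'E'
from h import *
c=cams.camera("scene"); P=cloud(c); hsv=cv2.cvtColor(c["frame"],cv2.COLOR_BGR2HSV)
g=(cv2.inRange(hsv,(50,90,40),(88,255,255))>0)&(P[...,2]>.012)&(P[...,2]<.09)&(np.hypot(P[...,0]-.4385,P[...,1]+.122)<.045); s=P[g]
print(len(s),s.min(0).round(3),s.max(0).round(3))
t=s[s[:,2]>.05]; A=np.c_[t[:,:2],np.ones(len(t))]; print("tilt fit",np.linalg.lstsq(A,t[:,2],rcond=None)[0],len(t),t.mean(0))
E
```

```text
20.1 [ 0.4305 -0.121   0.0215] dyaw 0.13 0.0493
155 [ 0.415 -0.145  0.014] [ 0.462 -0.096  0.09 ]
tilt fit [ 0.17276049  0.09997347 -0.00148986] 110 [ 0.42394747 -0.12551068  0.05920377]
```

Call:
{"method": "apply_moves", "body": {"commands": [[0.003,-0.001,0.002,0,-1],[0.006,-0.001,0.002,0,-1],[0.009,-0.001,0.002,0,-1],[0.012,-0.001,0.002,0,-1],[0.0135,-0.001,0.002,0,-1],[0.0135,-0.001,0.002,0,-1]], "newtons": 25}}

```text
time: 20.75
ee_pos: [0.4353, -0.1224, 0.0113]
tcp_rot: [-1.8, 89.8, -1.7]
wrist_force: [1.5, 2.6, 11.2]
opening: 0.0492
```

Call:
{"method": "apply_moves", "body": {"commands": [[0,0,0,0,0.18],[0,0,0,0,0.2],[0,0,0,0,0.25],[0,0,0,0,0.35],[0,0,0,0,0.5],[0,0,0,0,0.5],[-0.02,0,0,0,0.5],[-0.05,0,0,0,0.5],[-0.1,0,0,0,0.5],[-0.14,0,0,0,0.5],[-0.14,0,0,0,0.5]]}}

```text
time: 21.85
ee_pos: [0.4369, -0.123, 0.157]
tcp_rot: [-10.8, 89.3, -10.7]
wrist_force: [-0.0, -0.7, -0.7]
opening: 0.0641
```

```bash
python3 st.py; python3 - <<'E'
from h import *
c=cams.camera("scene"); P=cloud(c); hsv=cv2.cvtColor(c["frame"],cv2.COLOR_BGR2HSV)
g=(cv2.inRange(hsv,(50,90,40),(88,255,255))>0)&(P[...,2]>.04)&(P[...,2]<.09)&(np.hypot(P[...,0]-.4385,P[...,1]+.122)<.045); t=P[g]
print(len(t),t.min(0).round(3),t.max(0).round(3))
A=np.c_[t[:,:2],np.ones(len(t))]; print("tilt fit",np.linalg.lstsq(A,t[:,2],rcond=None)[0],t.mean(0),cv2.minEnclosingCircle(t[:,:2].astype(np.float32)))
m=(P[...,2]>.02)&(P[...,2]<.12)&(np.hypot(P[...,0]-.496,P[...,1]+.001)<.03); s=P[m]; print("flux",s.min(0).round(3),s.max(0).round(3),s.mean(0).round(3))
cv2.imwrite("pics/l.png",cv2.resize(c["frame"][90:210,310:460],None,fx=4.5,fy=4.5,interpolation=2))
E
```

```text
21.85 [ 0.4369 -0.123   0.157 ] dyaw 0.14 0.0641
364 [ 0.422 -0.151  0.041] [ 0.47  -0.099  0.057]
tilt fit [0.10987731 0.02562689 0.00567487] [ 0.4453122  -0.12330381  0.05144468] ((0.44362568855285645, -0.12501117587089539), 0.027537846937775612)
flux [ 0.479 -0.017  0.021] [0.512 0.014 0.098] [0.491 0.002 0.053]
```

View pics/l.png

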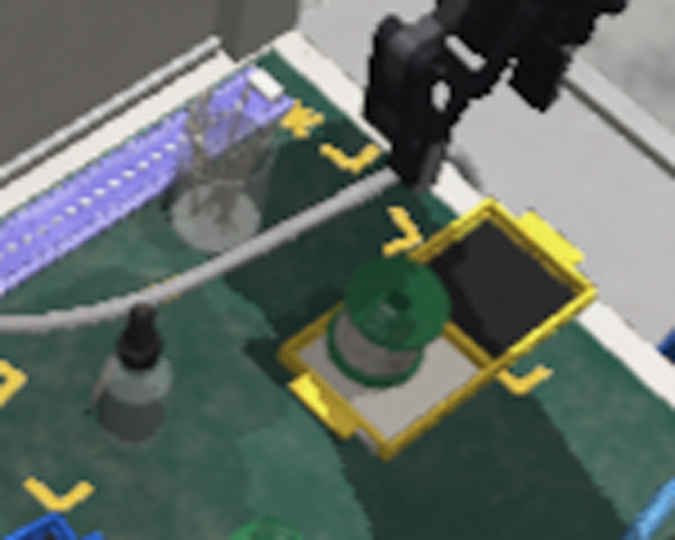

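The spool stands in the white well at crop (395,320), upright. Before the tall bottle I check the real palm height with the gripper open.

```bash
python3 - <<'E'
from h import *
o=bot.get_obs(); x,y,z=o["ee_pos"]
for n in("scene","top"):
    c=cams.camera(n); P=cloud(c); Q=P-[x,y,z]
    m=(np.abs(Q[...,0])<.06)&(np.abs(Q[...,1])<.06)&(Q[...,2]>0)&(Q[...,2]<.2)&(c["depth"]>0); s=Q[m]; print(n,len(s))
    for a in np.arange(-.06,.06,.01):
        t=s[(s[:,1]>=a)&(s[:,1]<a+.01)]
        if len(t): t=t[t[:,2].argsort()]; print(round(a,2),t[0].round(3),t[len(t)//10].round(3), "n",len(t))
E
```

```text
scene 2431
-0.06 [-0.008 -0.057  0.07 ] [-0.011 -0.054  0.077] n 41
-0.05 [-0.011 -0.041  0.053] [-0.012 -0.042  0.057] n 15
-0.04 [ 0.005 -0.035  0.027] [-0.004 -0.034  0.032] n 200
-0.03 [-0.012 -0.028  0.085] [-0.015 -0.027  0.088] n 31
-0.02 [-0.011 -0.015  0.095] [-0.019 -0.02   0.101] n 69
-0.01 [-0.012 -0.009  0.095] [-0.013 -0.002  0.12 ] n 88
0.0 [-0.022  0.008  0.117] [-0.036  0.009  0.149] n 138
0.01 [-0.018  0.019  0.095] [-0.021  0.018  0.12 ] n 258
0.02 [-0.011  0.03   0.038] [-0.019  0.028  0.104] n 546
0.03 [-0.007  0.037  0.028] [-0.014  0.038  0.083] n 804
0.04 [0.003 0.041 0.033] [-0.004  0.044  0.039] n 116
0.05 [-0.014  0.057  0.073] [0.005 0.06  0.081] n 125
top 299
0.02 [-0.019  0.029  0.108] [-0.017  0.029  0.11 ] n 10
0.03 [-0.009  0.037  0.073] [-0.011  0.038  0.091] n 167
0.04 [0.011 0.041 0.072] [0.009 0.046 0.075] n 68
0.05 [-0.01   0.053  0.115] [0.009 0.055 0.118] n 54
```

Call:
{"method": "apply_moves", "body": {"commands": [[0,0.03,0.015,0,0.4],[0,0.06,0.03,0,0.4],[0,0.09,0.045,0,0.4],[0,0.1215,0.058,0,0.4],[0,0.1215,0.058,0,0.4],[0,0.1215,0.058,0,0.4],[0.04,0.1215,0.058,0,0.4],[0.08,0.1215,0.058,0,0.4],[0.12,0.1215,0.058,0,0.4],[0.144,0.1215,0.058,0,0.4],[0.144,0.1215,0.058,0,0.4],[0.144,0.1215,0.058,0,0.4]], "newtons": 30}}

```text
time: 23.2
ee_pos: [0.4924, -0.0014, 0.0073]
tcp_rot: [-2.6, 89.8, -2.6]
wrist_force: [0.5, 0.9, 0.6]
opening: 0.0597
```

Call:
{"method": "apply_moves", "body": {"commands": [[0,0,0,0,-1],[0,0,0,0,-1],[0,0,0,0,-1],[0,0,0,0,-1],[0,0,0,0,-1],[0,0,0,0,-1],[0,0,0,0,-1],[0,0,0,0,-1]]}}

```text
time: 24.0
ee_pos: [0.4936, -0.0017, 0.0092]
tcp_rot: [-7.8, 89.6, -7.8]
wrist_force: [-1.3, -2.2, 6.7]
opening: 0.0318
```

Call:
{"method": "apply_moves", "body": {"commands": [[-0.02,0,0,0,-1],[-0.06,0,0,0,-1],[-0.1,0,0,0,-1],[-0.13,-0.01,0,0,-1],[-0.13,-0.045,-0.01,0,-1],[-0.13,-0.08,-0.02,0,-1],[-0.13,-0.115,-0.03,0,-1],[-0.13,-0.15,-0.04,0,-1],[-0.13,-0.18,-0.0535,0,-1],[-0.13,-0.1935,-0.0535,0,-1],[-0.13,-0.1935,-0.0535,0,-1],[-0.13,-0.1935,-0.0535,0,-1]]}}

```text
time: 25.2
ee_pos: [0.44, -0.1948, 0.1394]
tcp_rot: [-5.6, 89.6, -5.5]
wrist_force: [0.4, 0.9, 0.0]
opening: 0.0317
```

```bash
python3 st.py; python3 - <<'E'
from h import *
o=bot.get_obs(); c=cams.camera("scene"); P=cloud(c); Q=P-o["ee_pos"]
m=(np.abs(Q[...,0])<.04)&(np.abs(Q[...,1])<.03)&(Q[...,2]>-.03)&(Q[...,2]<.02)&(c["depth"]>0); s=Q[m]; print(len(s),s.min(0).round(3),s.max(0).round(3))
m=(P[...,2]>.048)&(P[...,2]<.07)&(np.hypot(P[...,0]-.442,P[...,1]+.123)<.04); t=P[m]; A=np.c_[t[:,:2],np.ones(len(t))]; print("spool tilt",np.linalg.lstsq(A,t[:,2],rcond=None)[0],t.mean(0),cv2.minEnclosingCircle(t[:,:2].astype(np.float32)))
cv2.imwrite("pics/m.png",cv2.resize(c["frame"][60:180,330:450],None,fx=5,fy=5,interpolation=2))
E
```

```text
25.2 [ 0.44   -0.1948  0.1394] dyaw 0.06 0.0317
154 [-0.015 -0.006 -0.01 ] [0.021 0.017 0.019]
spool tilt [0.09712015 0.02817192 0.01186649] [ 0.44589632 -0.1233143   0.05169801] ((0.4436265230178833, -0.12422933429479599), 0.027370445430278778)
```

View pics/m.png

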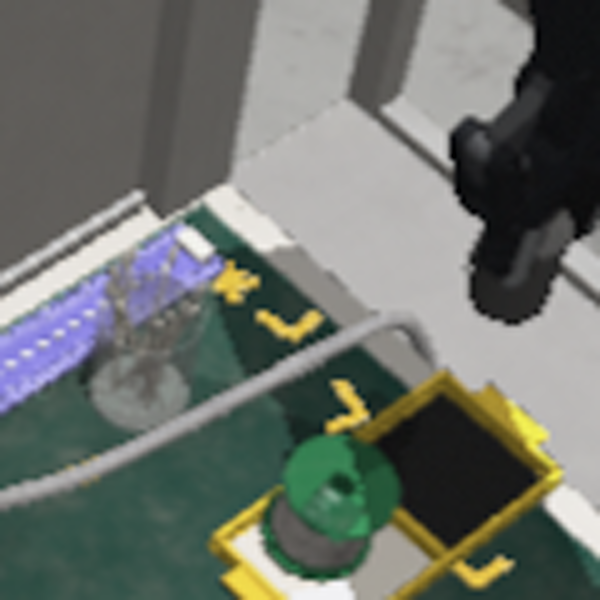

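The bottle hangs upright over the black pad. The spool's flange fit shows about 0.1 rad slope, so I compare it with the same fit on the initial picture.

```bash
cat > sp.py <<'E'
from h import *
def fit(c,x,y,zc):
    P=cloud(c); hsv=cv2.cvtColor(c["frame"],cv2.COLOR_BGR2HSV)
    m=(cv2.inRange(hsv,(50,90,40),(88,255,255))>0)&(np.abs(P[...,2]-zc)<.012)&(np.hypot(P[...,0]-x,P[...,1]-y)<.035); t=P[m]
    for _ in range(3):
        A=np.c_[t[:,:2],np.ones(len(t))]; k=np.linalg.lstsq(A,t[:,2],rcond=None)[0]; r=abs(A@k-t[:,2]); t=t[r<max(.002,np.percentile(r,92))]
    return k[:2].round(3),t.mean(0).round(4),cv2.minEnclosingCircle(t[:,:2].astype(np.float32)),len(t)
E
python3 - <<'E'
from sp import *
for n in("scene","top"):
    print(n,"initial",fit(np.load(n+".npy",allow_pickle=True).item(),.549,.09,.044)); print("  small",fit(np.load(n+".npy",allow_pickle=True).item(),.387,.01,.034))
    print("now",fit(cams.camera(n),.4435,-.124,.0505))
E
```

```text
scene initial (array([-0.011,  0.033]), array([0.5492, 0.0886, 0.0425]), ((0.5492383241653442, 0.08987323194742203), 0.026999028399586678), 326)
  small (array([ 0.007, -0.006]), array([0.3873, 0.0099, 0.032 ]), ((0.3883221745491028, 0.00907980091869831), 0.020731385797262192), 212)
now (array([0.129, 0.031]), array([ 0.4447, -0.1236,  0.0516]), ((0.44448351860046387, -0.12309752404689789), 0.02646690234541893), 295)
top initial (array([-0.005,  0.007]), array([0.551 , 0.0914, 0.0441]), ((0.5495578646659851, 0.09207914769649506), 0.0267183780670166), 273)
  small (array([ 0.014, -0.043]), array([0.3873, 0.0103, 0.0333]), ((0.38767507672309875, 0.011638985015451908), 0.020067205652594566), 157)
now (array([0.116, 0.031]), array([ 0.4456, -0.1206,  0.0531]), ((0.44540858268737793, -0.1201048344373703), 0.024844521656632423), 253)
```

The tilt is real, about 0.12 rad: the spool's back foot edge rests on the +x wall. I'll place the bottle first, then re-seat the spool.

Call:
{"method": "apply_moves", "body": {"commands": [[0.04,0,0,0,-1],[0.08,0,0,0,-1],[0.105,0,0,0,-1],[0.117,0,0,0,-1],[0.1222,0,0,0,-1],[0.1222,0,0,0,-1],[0.1222,0,0,0,-1],[0.1222,0,0,0,-1]]}}

```text
time: 26.15
ee_pos: [0.4416, -0.1946, 0.0183]
tcp_rot: [-10.6, 89.5, -10.5]
wrist_force: [0.6, 0.5, -0.8]
opening: 0.0318
```

Call:
{"method": "apply_moves", "body": {"commands": [[0.002,0,-0.001,0,-1],[0.002,0,-0.001,0,-1],[0.002,0,-0.001,0,0.1],[0.002,0,-0.001,0,0.1],[0.002,0,-0.001,0,0.1],[0.002,0,-0.001,0,0.1],[-0.03,0,-0.001,0,0.1],[-0.07,0,-0.001,0,0.1],[-0.11,0,-0.001,0,0.1],[-0.15,0,-0.001,0,0.5],[-0.15,0,-0.001,0,0.5],[-0.15,0,-0.001,0,0.5]]}}

```text
time: 27.35
ee_pos: [0.4399, -0.1946, 0.169]
tcp_rot: [-12.7, 89.4, -12.5]
wrist_force: [0.8, -0.1, -0.5]
opening: 0.0638
```

```bash
python3 st.py; python3 - <<'E'
from sp import *
c=cams.camera("scene"); P=cloud(c)
print(fit(c,.4445,-.124,.0505))
m=(P[...,2]>.02)&(P[...,2]<.12)&(np.hypot(P[...,0]-.44,P[...,1]+.195)<.03); s=P[m]; print("flux",s.min(0).round(3),s.max(0).round(3))
for lo,hi in((.02,.04),(.04,.06),(.085,.12)):
    t=s[(s[:,2]>lo)&(s[:,2]<hi)]; print(lo,t.mean(0).round(4),t.min(0).round(3),t.max(0).round(3))
E
```

```text
27.35 [ 0.4399 -0.1946  0.169 ] dyaw 0.16 0.0638
(array([0.121, 0.03 ]), array([ 0.445 , -0.1231,  0.0517]), ((0.44374245405197144, -0.1238006055355072), 0.026682231575250626), 291)
flux [ 0.427 -0.207  0.02 ] [ 0.462 -0.178  0.105]
0.02 [ 0.4387 -0.1853  0.0299] [ 0.427 -0.203  0.02 ] [ 0.462 -0.178  0.039]
0.04 [ 0.4395 -0.1888  0.0502] [ 0.427 -0.207  0.041] [ 0.458 -0.179  0.06 ]
0.085 [ 0.4431 -0.1935  0.0966] [ 0.438 -0.201  0.085] [ 0.451 -0.19   0.105]
```

The bottle stands upright on its pad. To seat the spool I'll push it gently towards -x with shut fingers placed behind it.

Call:
{"method": "apply_moves", "body": {"commands": [[0,0.03,0.02,0,-1],[0,0.06,0.04,0,-1],[0,0.0708,0.0525,0,-1],[0,0.0708,0.0525,0,-1],[0,0.0708,0.0525,0,-1],[0.04,0.0708,0.0525,0,-1],[0.08,0.0708,0.0525,0,-1],[0.12,0.0708,0.0525,0,-1],[0.145,0.0708,0.0525,0,-1],[0.16,0.0708,0.0525,0,-1],[0.16,0.0708,0.0525,0,-1],[0.16,0.0708,0.0525,0,-1]]}}

```text
time: 28.6
ee_pos: [0.4932, -0.1242, 0.0092]
tcp_rot: [-11.0, 89.5, -10.8]
wrist_force: [0.4, 0.0, 0.3]
opening: -0.0002
```

```bash
python3 st.py; python3 - <<'E'
from sp import *
c=cams.camera("scene"); print(fit(c,.4445,-.124,.0505))
cv2.imwrite("pics/n.png",cv2.resize(c["frame"][70:190,320:450],None,fx=5,fy=5,interpolation=2))
E
```

```text
28.6 [ 0.4932 -0.1242  0.0092] dyaw 0.13 -0.0002
(array([0.117, 0.031]), array([ 0.4455, -0.1235,  0.0518]), ((0.4444337487220764, -0.12347404658794403), 0.026776473969221115), 299)
```

View pics/n.png

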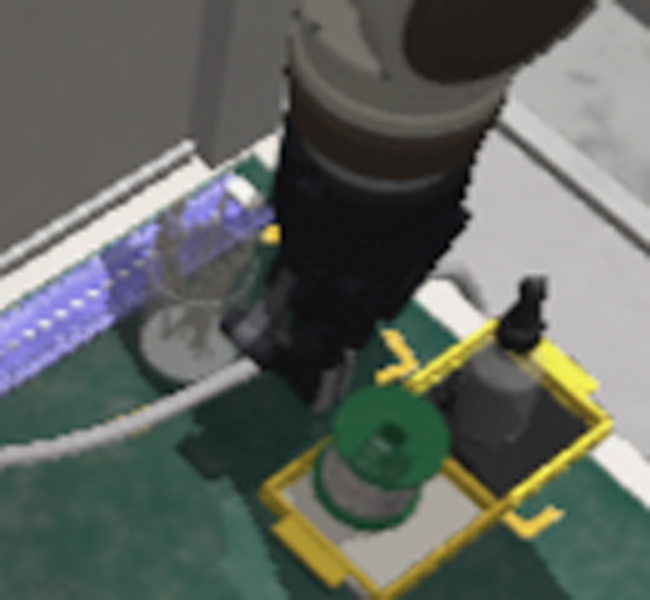

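The shut fingers stand just behind the spool, with jar and bottle clear. Pushing -x slowly.

Call:
{"method": "apply_moves", "body": {"commands": [[0.003,0,-0.004,0,-1],[0.003,0,-0.008,0,-1],[0.003,0,-0.011,0,-1],[0.003,0,-0.014,0,-1],[0.003,0,-0.017,0,-1],[0.003,0,-0.019,0,-1],[0.003,0,-0.019,0,-1]]}}

```text
time: 29.35
ee_pos: [0.4746, -0.1243, 0.0068]
tcp_rot: [-11.4, 89.4, -11.3]
wrist_force: [1.5, -0.2, 1.2]
opening: 0.0002
```

```bash
python3 st.py; python3 - <<'E'
from sp import *
c=cams.camera("scene"); print(fit(c,.4415,-.124,.0505))
E
```

```text
29.35 [ 0.4746 -0.1243  0.0068] dyaw 0.14 0.0002
(array([-0.009,  0.025]), array([ 0.4361, -0.1238,  0.049 ]), ((0.43564409017562866, -0.12364676594734192), 0.026765529066324234), 293)
```

Seated: slope about 0, top at 0.049, centre (0.436,-0.124). Backing off, lifting clear and doing the final check.

Call:
{"method": "apply_moves", "body": {"commands": [[0,0,0.006,0,-1],[0,0,0.012,0,-1],[-0.04,0,0.012,0,-1],[-0.09,0,0.012,0,-1],[-0.14,0,0.012,0,-1],[-0.19,0,0,0,-1],[-0.22,0.04,-0.04,0,-1],[-0.22,0.07,-0.08,0,-1],[-0.22,0.09,-0.12,0,-1],[-0.22,0.1,-0.13,0,-1],[-0.22,0.1,-0.13,0,-1]]}}

```text
time: 30.5
ee_pos: [0.341, -0.023, 0.2261]
tcp_rot: [-9.7, 89.3, -9.5]
wrist_force: [0.9, -0.6, -0.2]
opening: -0.0001
```

```bash
python3 st.py; python3 - <<'E'
from sp import *
c=cams.camera("scene"); t=cams.camera("top"); P=cloud(c); print("spool",fit(c,.4365,-.124,.0505))
for n,x,y,lo,hi in(("loupe",.449,.18,.028,.045),("stamp",.44,.108,.045,.075),("flux cap",.441,-.195,.085,.12),("flux low",.441,-.195,.02,.04),("jar top",.563,-.1145,.075,.1)):
    s=P[(P[...,2]>lo)&(P[...,2]<hi)&(np.hypot(P[...,0]-x,P[...,1]-y)<.035)]; print(n,len(s),len(s) and (s.mean(0).round(4),s[:,2].max().round(3),np.round(cv2.minEnclosingCircle(s[:,:2].astype(np.float32))[0],4)))
cv2.imwrite("pics/o.png",cv2.resize(c["frame"][90:290,230:450],None,fx=3,fy=3,interpolation=2))
E
```

```text
30.5 [ 0.341  -0.023   0.2261] dyaw 0.25 -0.0001
spool (array([-0.014,  0.025]), array([ 0.4356, -0.1227,  0.049 ]), ((0.43600088357925415, -0.12244363129138947), 0.026973268017172813), 291)
loupe 192 (array([0.4502, 0.179 , 0.0329]), np.float64(0.037), array([0.4497, 0.1797]))
stamp 74 (array([0.439 , 0.1084, 0.0551]), np.float64(0.061), array([0.44  , 0.1075]))
flux cap 0 0
flux low 0 0
jar top 68 (array([ 0.5628, -0.1135,  0.0801]), np.float64(0.086), array([ 0.5625, -0.1156]))
```

View pics/o.png

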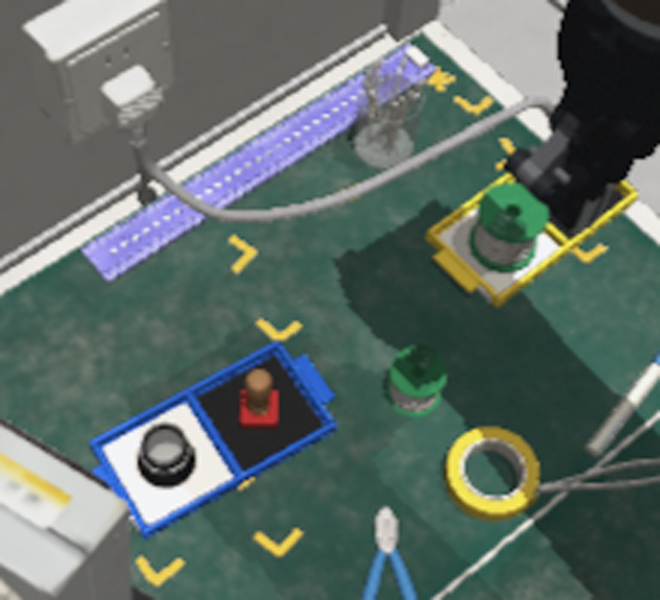

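Blue kit and spool look right, but the bottle is hidden by the gripper. I'll move aside to check it.

Call:
{"method": "apply_moves", "body": {"commands": [[-0.04,0.04,0,0,-1],[-0.08,0.08,0,0,-1],[-0.1,0.12,0,0,-1],[-0.1,0.16,0,0,-1],[-0.1,0.2,0,0,-1],[-0.1,0.2,0,0,-1],[-0.1,0.2,0,0,-1]]}}

```text
time: 31.3
ee_pos: [0.3417, 0.177, 0.3241]
tcp_rot: [-21.3, 89.4, -21.0]
wrist_force: [-0.8, 0.4, -0.6]
opening: 0.0002
```

```bash
python3 st.py; python3 - <<'E'
from sp import *
for nm in("scene","top"):
    c=cams.camera(nm); P=cloud(c)
    for n,x,y,lo,hi in(("flux cap",.441,-.195,.085,.12),("flux low",.441,-.195,.02,.045),("flux mid",.441,-.195,.045,.065)):
        s=P[(P[...,2]>lo)&(P[...,2]<hi)&(np.hypot(P[...,0]-x,P[...,1]-y)<.035)]; print(nm,n,len(s),len(s) and (s.mean(0).round(4),s[:,2].max().round(3),np.round(cv2.minEnclosingCircle(s[:,:2].astype(np.float32))[0],4)))
    print([(r["confidence"],np.round(r["rect"])) for r in cams.spot_in("flux",nm)])
E
```

```text
31.3 [0.3417 0.177  0.3241] dyaw 0.31 0.0002
scene flux cap 49 (array([ 0.4429, -0.1936,  0.0962]), np.float64(0.106), array([ 0.4441, -0.1945]))
scene flux low 106 (array([ 0.4383, -0.1849,  0.0326]), np.float64(0.045), array([ 0.4429, -0.1932]))
scene flux mid 123 (array([ 0.44  , -0.1895,  0.0521]), np.float64(0.064), array([ 0.4426, -0.1954]))
[(0.85, array([411., 123., 431., 159.]))]
top flux cap 35 (array([ 0.4439, -0.1923,  0.0994]), np.float64(0.107), array([ 0.4441, -0.1932]))
top flux low 28 (array([ 0.4419, -0.1805,  0.0331]), np.float64(0.045), array([ 0.4438, -0.1871]))
top flux mid 90 (array([ 0.4423, -0.1884,  0.0523]), np.float64(0.061), array([ 0.4434, -0.1934]))
[(0.47, array([407., 211., 426., 228.]))]
```

All upright and in place; handing in.

```bash
python3 -c "
from workcell import bot
print(bot.job_done())"
```

```text
the job is handed in; nothing more can be done
None
```

Both kits are made up and the job was handed in at about 31 s of the 104 s allowed; it reported no verdict. The blue tray was complete before I moved anything for the yellow one.

**Last checks, from the camera images:**

| Thing | Pad | Distance from pad centre | Upright |
|---|---|---|---|
| Loupe | blue white | about 2 mm | yes |
| Stamp | blue black | about 1 mm | yes |
| Spool | yellow white | about 3 mm | yes, tilt about 0.03 rad |
| Dropper bottle | yellow black | about 4 mm | yes |

- **Heights:** all four tops are at the height expected for standing on the pads.
- **Jar:** the swab jar is where it started, within a millimetre or so.
- **Gripper:** it is empty, shut and well clear of everything.

**What went wrong on the way, all mended:**
- **Loupe:** the first grasp closed on its top rim and slid off. The fingertips measured 20 to 29 mm above the reported tool point, depending on how far they were open. I allowed for that from then on.
- **Spool:** it tilted in the grip and came down with its back edge on the tray wall, at about 0.12 rad. I pushed it gently off the wall with shut fingers and it dropped flat onto its pad.

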